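Run a seal stone to the stop of an indexed slide and bring the magnifier over it

TASK

Get the lying green seal stone ready for inspection: press the red lock button on the carriage down with the fingertips and, holding it down all the way, push the carriage along its rail to the far stop, then let the button spring up so that the carriage is locked there. Also push the swing-out magnifier round on its post until it stops over the stone's place at that end. The stone rides along lying in its nest and must not be touched; leave the paste pot, the graver and the pebble where they are.

Things in the scene. Friction and masses are not known exactly. Their poses are not given: they have to be found in the camera images.
- slide_base: Fixed dark steel base of the slide with two aluminium rails, 72 x 300 mm, 32 mm high at its end blocks. Origin: centre of its underside, on the table. Its y axis is the direction in which the carriage travels (towards the stop), its x axis points to its far side as seen from the robot, its z axis up.
- carriage (a joint): Travel of the aluminium carriage (62 mm wide, 164 mm long, deck 26 mm above the table) along +y of slide_base: 0 m = loading place, 0.084 m = far end stop. Friction about 1.5 N. A steel tooth under the button locks it in brass racks every 12 mm: unless the button is pressed at least 3.5 mm it moves at most 1.5 mm.
- lock_button (a joint): How far the red button is pressed: 0 m = up (tooth in the rack), 0.006 m = fully down. Spring: 2 N at the start, 5.5 N fully down. It rides on the carriage. In the loading place and at the stop it springs up by itself when let go; let go in between, the tooth drops into the rack.
- button_top (a point): Centre of the top face of the round red lock button, 26 mm across; 40 mm above the table when up, 34 mm when fully down. Axes as slide_base. Around it the carriage deck is free, with a flat collar 28.5 mm above the table; all round it there is room for fingertips, except for the thumb rest.
- thumb_rest (a point): Middle of the top edge of the upright aluminium thumb rest on the carriage (32 mm wide, 7 mm thick, top 54 mm above the table), on the face that looks at the button; the face is 22 mm from the button's centre, on the side of the far stop. Fingertips on the button push the carriage against it (the drag on the button alone also moves the carriage). Axes as slide_base.
- nest (a point): Centre of the floor of the black nest on the carriage (28 x 74 mm inside, long along the travel, walls rising 7 mm above its floor), 95 mm from the button towards the stop and 28 mm above the table. The lens stops above it when the carriage is at the stop.
- stone: Lying pale green seal stone, 68 x 22 x 18 mm, about 70 g, loose in the nest. Origin: centre of its underside; its x axis is its length.
- magnifier (a joint): Swing of the magnifier about its upright post: 0 rad = stop, arm along -y of slide_base, back over the rail, with the lens over the inspection place; larger = swung aside towards -x of slide_base, the robot side (up to 1.5). Stays where it is left; about 0.4 N at the rim moves it.
- post (a point): On the axis of the magnifier's post, at the height of the lens, 75 mm above the table; fixed, on the stop end of the base (0, 135 mm in slide_base). The post with its knob is 93 mm high.
- lens (a point): Centre of the magnifier's round lens in its black rim, 62 mm outside diameter and 11 mm thick (69.5 to 80.5 mm above the table), 72 mm from the post axis, in the frame of slide_base at post + 72 mm * (-sin q, -cos q) for the swing q. A grip tab 9 mm thick stands out 12 mm beyond the rim, on the side away from the post. A closed brocade box 40 mm high may stand under the swung-out lens.
- paste_pot: Red lidded paste pot, 45 mm across, 19 mm high, standing in front of the slide; stays where it is.
- graver: Graver with a red wrapped grip, 134 mm long, 10 mm thick, lying in front of the slide; stays where it is.
- pebble: Brown polished pebble, 60 x 26 x 17 mm, lying off the loading end of the slide; stays where it is.

How it is judged:
On the way, in this order (a step that is already met when the one before it is completed fails the run):
1. the button is pressed down while the carriage is still at the loading place (value of joint lock_button above 0.0042 m and value of joint carriage below 0.004 m), for 0.05 s.
2. the carriage reaches the stop with the button still held down (value of joint carriage above 0.0815 m and value of joint lock_button above 0.0035 m), for 0.05 s.
At the end, for the whole second after the job is handed in: The carriage is within 2.5 mm of its far stop with the button sprung up (less than 1.2 mm down), the magnifier is within 0.08 rad of its stop over the stone, and the stone lies flat and at rest in its nest (within 8 mm of the nest's centre) (value of joint carriage above 0.0815 m and value of joint lock_button below 0.0012 m and value of joint magnifier below 0.08 rad and horizontal distance between stone and nest below 0.008 m and z of stone in the frame of nest below 0.004 m and angle between stone's own z axis and vertical below 0.15 rad and linear speed of stone below 0.02 m/s); the robot touches nothing.
It fails at once if the button was let up on the way (tooth dropped into the rack between the ends) (value of joint carriage between 0.006 and 0.078 m and value of joint lock_button below 0.0018 m).
It fails at once if the stone was touched by the robot (contact force between any of the fingers, the arm and stone above 0.5 N).
It fails at once if the stone was lifted or came out of its nest (z of stone in the frame of nest above 0.006 m or horizontal distance between stone and nest above 0.012 m).
It fails at once if the paste pot, graver or pebble was moved or lifted (distance of any of paste_pot, graver, pebble from where it was at the start of the episode above 0.015 m).
It also fails if it takes over 48 s, if anything falls off the work surface, if the arm or the gripper's body presses on something with over 40 N, if the wrist force passes 120 N, or if a joint passes its speed limit or range.

ROBOT

A 6-joint arm with a two-finger parallel gripper is mounted at the origin on a cart in front of the work surface, level with it; the furniture and walls round the work are solid. World frame = base frame: x ahead of the robot, y to its left, z up, the work surface at z = 0. Lengths are in m, angles in rad, forces in N, time in s.
With the tool pointing down it reaches from about 0.375 to 0.9 m from the base axis. Payload 3.1 kg.
Tool frame: the origin (TCP) lies between the finger pads; the fingertips stand manip.nose_length ahead of it and the grasp point (between the pads) lies 5 mm behind it (manip.nose_length is the distance from the TCP to the fingertips, in m); z points along the fingers, y is the line along which they close (so a half turn about z gives the same grasp; the last joint's range is limited). The gripper opens to 85 mm and grips with 20 to 120 N. Pads are 22 mm wide; open, the fingers measure 114 mm over their backs; the gripper's body (76 mm by 85 mm) begins 54 mm behind the grasp point. The pads swing forward as they close: fully open they stand 13 mm farther back than shut.
Start: joints at [1.121, 0.527, 1.433, -0, 1.181, -0.178], TCP at [0.168, 0.602, 0.245] pointing down, gripper open.
Joint ranges: [-3.08, 3.08], [-0.75, 2.2], [0.22, 2.44], [-1.43, 4.57], [0, 2.65], [-2.85, 2.85]. Speed limits (rad/s): [2.79, 2.79, 3.14, 3.14, 3.14, 3.14].

INTERFACE

Orientations are given as a unit quaternion [x, y, z, w].
In Python, from station import monitor, eyes, job, manip gives the robot as it stands.
- The arm moves only by the shell command python3 -m pendant 'ROWS' [FORCE]. ROWS is JSON, a list that holds one entry, the list of rows, each a list of 7 numbers: the shift along the tool's x, y, z as a fraction of full scale, then the turn, a rotation vector about the tool's x, y, z as a fraction of full scale, then the opening, from 0 (shut) to 1 (fully open). A call has 1 to 20 rows; each row shifts and turns the commanded pose from where the row before left it, along the tool's axes as they then stand; what a row does not reach is not made up. Full scale, the value 1, is 800 mm for a shift and 0.12 rad for a turn. A row lasts 1/10 s, in which the tool goes at most 50 mm and 8.59 degrees, less where a joint would pass 70% of its speed; a pose out of reach is approached as far as the arm can. A call with a number of a shift or a turn outside -1 to 1 is refused whole. A call with a gripper value outside its range is refused whole. The fingers move at their own pace and stop on an object; FORCE is the grip in N (left out, the last holds). Time passes only in rows, so rows that do not move let the fingers close. It gives the time, the measured TCP pose, the force, the opening and the grip force at its end, in the units of the state.
- monitor.sense(): the state, without advancing time (a new reading comes with each control period).
- eyes.snapshot(name): name is "scene" or "top"; returns a dict with "pixels" (384x512x3 uint8, red, green, blue), "depth" (384x512 float32, m along the optical axis (not along the pixel's ray), 0 where there is no reading), "intrinsics" (3x3 intrinsics, pixels), "eye" and "attitude" of the camera in the world. Camera axes: x right, y down, z forward; pixel columns grow to the right and rows downward; lengths in m; the calibration is good to about 2 mm. A picture is of the moment at which its call begins.
- job.sign_off(): hands the job in; it is judged then, once.
The state is a dict: "t": time; "q": joint angles; "qd": joint speeds; "tau": joint torques, N m; "tcp_pos": TCP position; "tool_rot": TCP orientation; "force": force on the tool from outside, world axes, zero at the start; "ft_torque": the same for the moment, N m; "finger_gap": opening from 0.0 (shut) to 1.0 (fully open); "gripper_force": force on a finger pad.
Only numpy, scipy, OpenCV 4.12 (cv2) and the standard library are available. Lean on these libraries where they do the work, as an engineer would, in place of code of your own. Each camera call takes 0.05 s, during which the arm holds its last target. There are 200 camera calls.

## Working session

There is one attempt and no reset: what is moved stays moved. The work goes in short steps, Python scripts to look and compute and a shell command to move; the robot and the scene stay as the last step left them, time stands still between calls to the robot, and variables do not carry over. Pictures are saved under pics/ and viewed, at most 10 in all, crops included, and the job is handed in when it is done.

```bash
mkdir -p pics; python3 - <<'E'
from station import monitor, eyes, job, manip
import cv2,numpy as np
s=monitor.sense();print(s['t'],s['tcp_pos'],s['tool_rot'],s['finger_gap'],manip.nose_length)
for n in("scene","top"):
    d=eyes.snapshot(n);np.savez(f"{n}0.npz",**d)
    cv2.imwrite(f"pics/{n}0.png",d["pixels"][...,::-1]);print(n,d["eye"],d["attitude"],d["intrinsics"])
E
```

```text
0.0 [0.16747105 0.60144128 0.24432898] [ 1.35490126e-01  9.90778105e-01 -1.02788714e-03 -3.41307400e-04] 1.0022827182182645 0.014
scene [ 0.83235725 -0.22183388  0.8703218 ] [ 0.90212406  0.35299976 -0.09683421 -0.22844363] [[482.06760462   0.         258.02720852]
 [  0.         482.06760462 190.94993603]
 [  0.           0.           1.        ]]
top [0.36101027 0.09830356 0.92286745] [-0.69609227  0.71331214 -0.06664271  0.04690517] [[430.59809225   0.         257.72687518]
 [  0.         430.59809225 192.26259893]
 [  0.           0.           1.        ]]
```

View pics/top0.png

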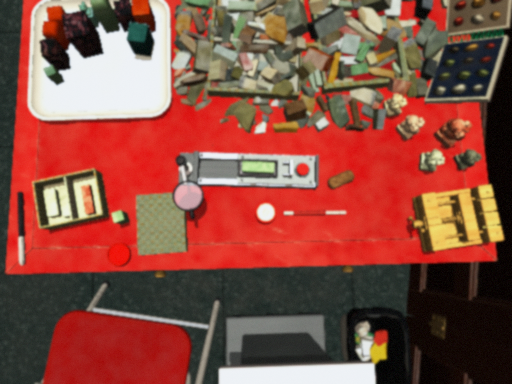

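View pics/scene0.png

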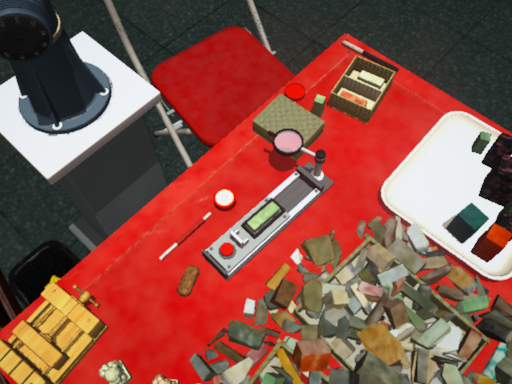

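Top view: button at about (302,170), stone (259,168), lens (188,196) over the brocade box, post (182,160), pot (265,212), graver (285–346,212) and pebble (342,180). The scene view shows the same layout, with button (227,249), stone (264,217), lens (288,141) and post (319,165).

```bash
cat > h.py <<'E'
import numpy as np,cv2
from scipy.spatial.transform import Rotation as R
def ray(d,uv,z):
    uv=np.atleast_2d(uv).astype(float);K=d["intrinsics"]
    r=np.c_[(uv-[K[0,2],K[1,2]])/[K[0,0],K[1,1]],np.ones(len(uv))]@R.from_quat(d["attitude"]).as_matrix().T
    return d["eye"]+r*((z-d["eye"][2])/r[:,2])[:,None]
def cloud(d):
    v,u=np.mgrid[:384,:512];K=d["intrinsics"];D=d["depth"]
    c=np.stack([(u-K[0,2])/K[0,0]*D,(v-K[1,2])/K[1,1]*D,D],-1)
    return c@R.from_quat(d["attitude"]).as_matrix().T+d["eye"]
def blob(d,seed,rad,f):
    hsv=cv2.cvtColor(d["pixels"],cv2.COLOR_RGB2HSV);m=f(hsv).astype(np.uint8)
    v,u=np.mgrid[:384,:512];m[(u-seed[0])**2+(v-seed[1])**2>rad**2]=0
    n,l,st,c=cv2.connectedComponentsWithStats(m);k=1+np.argmax(st[1:,4]);return c[k],st[k,4],l==k
red=lambda h:((h[...,0]<8)|(h[...,0]>172))&(h[...,1]>140)
green=lambda h:(h[...,0]>30)&(h[...,0]<75)&(h[...,1]>50)&(h[...,2]>90)
pink=lambda h:((h[...,0]>165)|(h[...,0]<12))&(h[...,1]<130)&(h[...,1]>30)&(h[...,2]>130)
E
python3 - <<'E'
from h import *
for n,b,s,l in(("top",(302,170),(259,168),(188,196)),("scene",(227,249),(264,217),(288,141))):
    d=dict(np.load(n+"0.npz"));P=cloud(d)
    for nm,sd,r,f,z in(("button",b,10,red,.04),("stone",s,25,green,.046),("lens",l,18,pink,.075)):
        c,a,m=blob(d,sd,r,f);print(n,nm,c.round(1),a,ray(d,c,z)[0].round(4),"depth med",np.median(P[m],0).round(4))
    # slide: aluminium/steel, low saturation raised
    hsv=cv2.cvtColor(d["pixels"],cv2.COLOR_RGB2HSV)
    m=(P[...,2]>.012)&(P[...,2]<.06)&(d["depth"]>0)
    v,u=np.mgrid[:384,:512];m&=(np.hypot(u-s[0],v-s[1])<100)
    _,lb,st,_=cv2.connectedComponentsWithStats(m.astype(np.uint8),connectivity=4)
    k=lb[s[1],s[0]];Q=P[lb==k]
    rc=cv2.minAreaRect(Q[:,:2].astype(np.float32));print("slide",st[k],rc)
    for nm,z0,z1 in(("post",.083,.1),("lens",.066,.083)):
        q=(P[...,2]>z0)&(P[...,2]<z1)&(np.hypot(u-l[0],v-l[1])<60)&(d["depth"]>0);print(nm,q.sum(),P[q].mean(0).round(4) if q.any() else 0)
E
```

```text
top button [302.3 169. ] 109 [ 0.5512 -0.0233  0.04  ] depth med [ 0.5512 -0.0233  0.0396]
top stone [257.8 166.3] 393 [0.5577 0.0702 0.046 ] depth med [0.558 0.07  0.045]
top lens [187.6 196.2] 563 [0.4935 0.2121 0.075 ] depth med [0.4932 0.2114 0.0768]
slide [ 192  151  127   37 3211] ((0.5570077300071716, 0.07513269782066345), (0.26711323857307434, 0.06896752864122391), 87.05026245117188)
post 85 [0.5574 0.2253 0.0909]
lens 895 [0.4974 0.2125 0.0775]
scene button [226.4 248.9] 144 [ 0.5543 -0.025   0.04  ] depth med [ 0.5545 -0.0252  0.0403]
scene stone [262.9 215.2] 407 [0.5591 0.0691 0.046 ] depth med [0.559  0.069  0.0456]
scene lens [287.6 141.7] 433 [0.4948 0.2117 0.075 ] depth med [0.4959 0.2104 0.0775]
slide [ 202  162  123  116 3986] ((0.5591803789138794, 0.08919031172990799), (0.2951957583427429, 0.07032806426286697), 86.94530487060547)
post 90 [0.5613 0.2237 0.0908]
lens 842 [0.5023 0.2123 0.0779]
```

```bash
python3 -m pendant '[[[0,0,0,0,0,-0.914,0],[0,0,0,0,0,-0.914,0],[-0.0326,-0.0472,0,0,0,0,0],[-0.0326,-0.0472,0,0,0,0,0],[-0.0326,-0.0472,0,0,0,0,0],[-0.0326,-0.0472,0,0,0,0,0],[-0.0326,-0.0472,0,0,0,0,0],[-0.0326,-0.0472,0,0,0,0,0],[-0.0326,-0.0472,0,0,0,0,0],[-0.0326,-0.0472,0,0,0,0,0],[-0.0326,-0.0472,0,0,0,0,0],[-0.0326,-0.0472,0,0,0,0,0],[-0.0326,-0.0472,0,0,0,0,0],[-0.0326,-0.0472,0,0,0,0,0],[-0.0326,-0.0472,0.02,0,0,0,0],[-0.0326,-0.0472,0.03,0,0,0,0],[-0.0326,-0.0472,0.04,0,0,0,0],[-0.0326,-0.0472,0.03,0,0,0,0],[0,0,0,0,0,0,0],[0,0,0,0,0,0,0]]]'
cat > st.py <<'E'
from h import *
from station import monitor
import sys
s=monitor.sense();M=R.from_quat(s["tool_rot"]).as_matrix()
p=np.array(s["tcp_pos"]);print("t",s["t"],"tcp",p.round(4),"ty",M[:,1].round(3),"tz",M[:,2].round(3),"F",np.round(s["force"],1),"gap",s["finger_gap"])
if len(sys.argv)>3:
    g=np.array([float(a) for a in sys.argv[1:4]]);print("tool shift mm",((g-p)@M*1000).round(1),"frac",((g-p)@M/.8).round(4))
E
python3 st.py 0.553 -0.024 0.064
```

```text
t: 2.1
tcp_pos: [0.548, -0.017, 0.1531]
tool_rot: [0.027, 1.0, 0.0, -0.001]
force: [-0.1, 1.4, 0.3]
finger_gap: 0.001
gripper_force: 0.0
t 2.1 tcp [ 0.548  -0.017   0.1531] ty [0.055 0.999 0.001] tz [-0.003  0.001 -1.   ] F [-0.1  1.4  0.3] gap 0.0014230807503411713
tool shift mm [-5.6 -6.8 89.1] frac [-0.007  -0.0084  0.1114]
```

```bash
python3 -m pendant '[[[-0.007,-0.0084,0.03,0,0,0,0],[0,0,0.03,0,0,0,0],[0,0,0.02,0,0,0,0],[0,0,0.01,0,0,0,0],[0,0,0,0,0,0,0],[0,0,0,0,0,0,0]]]'
python3 st.py 0.553 -0.024 0.054; python3 - <<'E'
from station import eyes
import cv2,numpy as np
a=eyes.snapshot("scene")["pixels"][180:300,160:320,::-1];b=eyes.snapshot("top")["pixels"][110:230,200:360,::-1]
cv2.imwrite("pics/c1.png",cv2.resize(np.hstack([a,b]),(800,300),interpolation=cv2.INTER_CUBIC))
E
```

```text
t: 2.7
tcp_pos: [0.5541, -0.0226, 0.0833]
tool_rot: [0.026, 1.0, -0.0, 0.001]
force: [-0.1, -0.4, -0.2]
finger_gap: -0.001
gripper_force: 0.0
t 2.7 tcp [ 0.5541 -0.0226  0.0833] ty [ 0.051  0.999 -0.   ] tz [ 0.001 -0.    -1.   ] F [-0.1 -0.4 -0.2] gap -0.0012108133923361905
tool shift mm [ 1.  -1.4 29.3] frac [ 0.0013 -0.0018  0.0367]
```

View pics/c1.png

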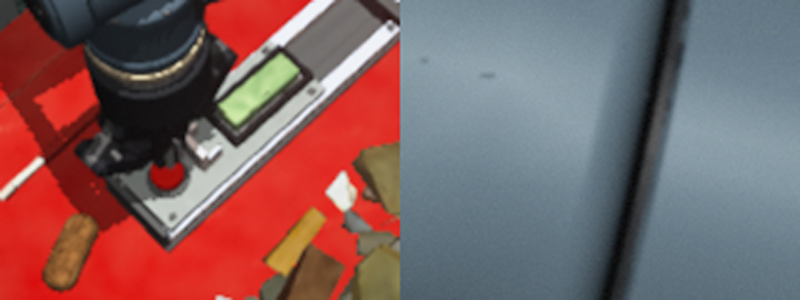

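The crop shows the closed fingertips just above the red button (about (168,165)), clear of the thumb rest (205,140) and the stone.

```bash
python3 -m pendant '[[[0.001,-0.001,0.02,0,0,0,0],[0,0,0.012,0,0,0,0],[0,0,0,0,0,0,0],[0,0,0,0,0,0,0]]]'; python3 -m pendant '[[[0,0,0.0025,0,0,0,0],[0,0,0.0025,0,0,0,0],[0,0,0,0,0,0,0]]]';  python3 -m pendant '[[[0,0,0.0025,0,0,0,0],[0,0,0,0,0,0,0]]]'
```

```text
t: 3.2
tcp_pos: [0.553, -0.0241, 0.0569]
tool_rot: [0.026, 1.0, 0.0, -0.0]
force: [0.2, 0.3, -0.3]
finger_gap: 0.003
gripper_force: 0.0
t: 3.5
tcp_pos: [0.5535, -0.0242, 0.0531]
tool_rot: [0.026, 1.0, -0.0, 0.001]
force: [0.7, 0.7, 1.8]
finger_gap: -0.002
gripper_force: 1.1
t: 3.7
tcp_pos: [0.5535, -0.0242, 0.051]
tool_rot: [0.026, 1.0, -0.0, 0.001]
force: [0.4, -0.2, 3.8]
finger_gap: -0.004
gripper_force: 1.7
```

```bash
python3 -m pendant '[[[0,0,0.0025,0,0,0,0],[0,0,0,0,0,0,0]]]';  python3 -m pendant '[[[0,0,0.002,0,0,0,0],[0,0,0,0,0,0,0],[0,0,0,0,0,0,0]]]'
```

```text
t: 3.9
tcp_pos: [0.5535, -0.0242, 0.0489]
tool_rot: [0.026, 1.0, -0.0, 0.001]
force: [0.6, 0.2, 4.9]
finger_gap: -0.004
gripper_force: 2.3
t: 4.2
tcp_pos: [0.5535, -0.0242, 0.048]
tool_rot: [0.026, 1.0, -0.0, 0.001]
force: [0.5, 0.0, 8.4]
finger_gap: -0.002
gripper_force: 4.4
```

```bash
python3 -m pendant '[[[0,0.003,0,0,0,0,0],[0,0.00625,0,0,0,0,0],[0,0.00625,0,0,0,0,0],[0,0.00625,0,0,0,0,0],[0,0.00625,0,0,0,0,0],[0,0.00625,0,0,0,0,0],[0,0.00625,0,0,0,0,0],[0,0.00625,0,0,0,0,0],[0,0.00625,0,0,0,0,0]]]'; python3 -m pendant '[[[0,0.00625,0,0,0,0,0],[0,0.00625,0,0,0,0,0],[0,0.00625,0,0,0,0,0],[0,0.00625,0,0,0,0,0],[0,0.00625,0,0,0,0,0],[0,0.00625,0,0,0,0,0],[0,0.00625,0,0,0,0,0],[0,0,0,0,0,0,0]]]'; python3 st.py 0.5575 0.060 0.048
```

```text
t: 5.1
tcp_pos: [0.5557, 0.0179, 0.048]
tool_rot: [0.026, 1.0, -0.0, 0.001]
force: [-1.1, -2.8, 8.5]
finger_gap: -0.004
gripper_force: 4.4
t: 5.9
tcp_pos: [0.5575, 0.0536, 0.048]
tool_rot: [0.026, 1.0, 0.0, 0.001]
force: [-1.1, 2.0, 8.6]
finger_gap: 0.001
gripper_force: 4.5
t 5.9 tcp [0.5575 0.0536 0.048 ] ty [0.052 0.999 0.   ] tz [ 0.001 -0.    -1.   ] F [-1.1  2.   8.6] gap 0.0008026674664513686
tool shift mm [0.3 6.3 0. ] frac [0.0004 0.0079 0.    ]
```

```bash
python3 -m pendant '[[[0,0.004,0,0,0,0,0],[0,0.004,0,0,0,0,0],[0,0.003,0,0,0,0,0],[0,0,0,0,0,0,0]]]'; python3 -m pendant '[[[0,0.003,0,0,0,0,0],[0,0.003,0,0,0,0,0],[0,0,0,0,0,0,0]]]'
```

```text
t: 6.3
tcp_pos: [0.558, 0.0609, 0.048]
tool_rot: [0.025, 1.0, -0.001, 0.001]
force: [-0.8, -5.0, 9.1]
finger_gap: -0.002
gripper_force: 4.4
t: 6.6
tcp_pos: [0.5585, 0.0654, 0.048]
tool_rot: [0.026, 1.0, -0.001, 0.001]
force: [-0.5, -5.8, 7.6]
finger_gap: 0.002
gripper_force: 4.2
```

```bash
python3 -m pendant '[[[0,0.003,0,0,0,0,0],[0,0.003,0,0,0,0,0],[0,0,0,0,0,0,0]]]'; python3 - <<'E'
from station import eyes
from h import *
d=eyes.snapshot("scene");np.savez("s1.npz",**d);c,a,m=blob(d,(290,190),45,green);print(c,a,ray(d,c,.046))
cv2.imwrite("pics/s1.png",cv2.resize(d["pixels"][100:300,180:380,::-1],(600,600)))
E
```

```text
t: 6.9
tcp_pos: [0.5586, 0.0673, 0.048]
tool_rot: [0.024, 1.0, -0.003, 0.0]
force: [-1.9, -17.5, 9.0]
finger_gap: 0.001
gripper_force: 9.9
[294.46153846 187.84615385] 338 [[0.56428738 0.15456557 0.046     ]]
```

View pics/s1.png

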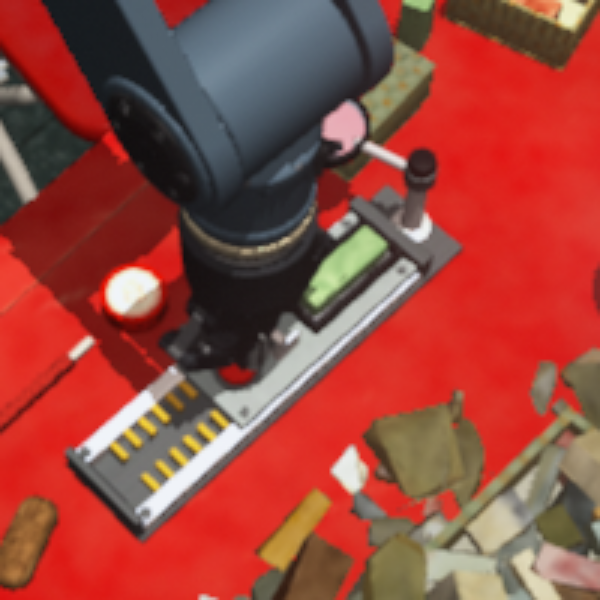

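The picture shows the carriage at the stop end with racks exposed behind it. The stone (crop (345,270)) is in its nest and the lens (345,130) has not moved. Next I release the button by lifting straight up.

```bash
python3 -m pendant '[[[0,0,-0.005,0,0,0,0],[0,0,-0.005,0,0,0,0],[0,0,-0.005,0,0,0,0],[0,0,0,0,0,0,0]]]';  python3 -m pendant '[[[0,-0.004,-0.02,0,0,0,0],[0,0,-0.04,0,0,0,0],[0,0,-0.04,0,0,0,0],[0,0,-0.03,0,0,0,0],[0,0,0,0,0,0,0]]]'; python3 - <<'E'
from station import eyes
from h import *
d=eyes.snapshot("scene");np.savez("s2.npz",**d);P=cloud(d)
for nm,sd,r,f,z in(("button",(262,222),14,red,.04),("lens",(293,143),20,pink,.075),("stone",(295,188),25,green,.046)):
    c,a,m=blob(d,sd,r,f);print(nm,c.round(1),a,ray(d,c,z)[0].round(4),np.median(P[m],0).round(4))
post=np.array([.559,.2245]);ys=np.array([.0523,.9986]);xs=np.array([.9986,-.0523])
for q in(2.0,1.7,1.4,1.1,.8,.64,.6):print(q,(post+.072*(-np.sin(q)*xs-np.cos(q)*ys)).round(4))
E
python3 st.py 0.49 0.252 0.2
```

```text
t: 7.35
tcp_pos: [0.5571, 0.0686, 0.0582]
tool_rot: [0.025, 1.0, -0.002, -0.001]
force: [-1.2, -10.5, -1.7]
finger_gap: -0.001
gripper_force: 4.8
t: 7.85
tcp_pos: [0.5595, 0.0683, 0.1659]
tool_rot: [0.026, 1.0, -0.0, 0.003]
force: [0.1, -0.4, 0.2]
finger_gap: -0.001
gripper_force: 0.0
button [258.5 220.3] 139 [0.5581 0.0577 0.04  ] [0.5584 0.0577 0.04  ]
lens [295.3 140.8] 135 [0.5047 0.2236 0.075 ] [0.5109 0.2246 0.0777]
stone [293.1 188.4] 376 [0.5632 0.1518 0.046 ] [0.5631 0.1515 0.0456]
2.0 [0.4952 0.2578]
1.7 [0.4882 0.2375]
1.4 [0.4875 0.216 ]
1.1 [0.4932 0.1952]
0.8 [0.5048 0.1771]
0.64 [0.513  0.1691]
0.6 [0.5153 0.1673]
t 7.9 tcp [0.5582 0.0684 0.1641] ty [ 0.052  0.999 -0.   ] tz [ 0.002 -0.    -1.   ] F [-0.  -0.2 -0.2] gap 0.002119120908579302
tool shift mm [ 77.7 179.8 -36.1] frac [ 0.0971  0.2247 -0.0451]
```

```bash
python3 -m pendant '[[[0.02,0.0483,0,0,0,0,0],[0.02,0.0483,0,0,0,0,0],[0.02,0.0483,0,0,0,0,0],[0.02,0.0483,0,0,0,0,0],[0.02,0.0483,0,0,0,0,0],[0,0,0.03,0,0,0,0],[0,0,0.03,0,0,0,0],[0,0,0.03,0,0,0,0],[0,0,0.017,0,0,0,0],[0,0,0,0,0,0,0],[0,0,0,0,0,0,0]]]'; python3 st.py 0.488 0.235 0.078
```

```text
t: 9.0
tcp_pos: [0.4878, 0.2653, 0.0771]
tool_rot: [0.026, 1.0, -0.0, -0.001]
force: [0.8, -0.2, -0.4]
finger_gap: -0.001
gripper_force: 0.0
t 9.0 tcp [0.4878 0.2653 0.0771] ty [ 0.053  0.999 -0.   ] tz [-0.001 -0.    -1.   ] F [ 0.8 -0.2 -0.4] gap -0.001431359327781255
tool shift mm [ -1.8 -30.3  -0.9] frac [-0.0022 -0.0378 -0.0012]
```

```bash
python3 -m pendant '[[[-0.0008,-0.0115,0,0,0,0,0],[-0.0008,-0.0115,0,0,0,0,0],[-0.0008,-0.0115,0,0,0,0,0],[0,-0.0067,0,0,0,0,0],[0,-0.0067,0,0,0,0,0],[0,-0.0067,0,0,0,0,0],[0,-0.0067,0,0,0,0,0],[-0.0022,-0.0064,0,0,0,0,0],[-0.0022,-0.0064,0,0,0,0,0],[-0.0022,-0.0064,0,0,0,0,0],[-0.0022,-0.0064,0,0,0,0,0],[0,0,0,0,0,0,0]]]'; python3 -m pendant '[[[-0.004,-0.0055,0,0,0,0,0],[-0.004,-0.0055,0,0,0,0,0],[-0.004,-0.0055,0,0,0,0,0],[-0.004,-0.0055,0,0,0,0,0],[-0.0035,-0.0049,0,0,0,0,0],[-0.0035,-0.0049,0,0,0,0,0],[0,0,0,0,0,0,0]]]'; python3 - <<'E'
from station import eyes
import cv2
d=eyes.snapshot("scene")
cv2.imwrite("pics/s3.png",cv2.resize(d["pixels"][80:280,200:400,::-1],(600,600)))
E
python3 st.py
```

```text
t: 10.2
tcp_pos: [0.4936, 0.1949, 0.0775]
tool_rot: [0.027, 1.0, -0.0, -0.0]
force: [0.4, 0.3, 0.0]
finger_gap: 0.003
gripper_force: 0.0
t: 10.9
tcp_pos: [0.511, 0.1686, 0.0776]
tool_rot: [0.027, 1.0, -0.0, 0.0]
force: [-0.3, -0.7, 0.2]
finger_gap: -0.001
gripper_force: 0.0
t 10.95 tcp [0.5107 0.1689 0.0776] ty [ 0.053  0.999 -0.   ] tz [ 0. -0. -1.] F [-1.4 -0.2 -0.8] gap 0.0019093803892832467
```

View pics/s3.png

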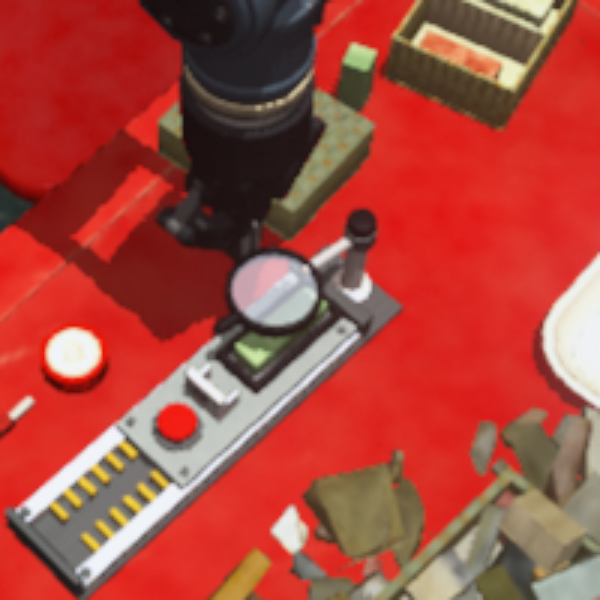

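The lens (crop (275,290)) is now almost over the stone. The button (178,422) is up and the carriage is at the stop end. I'll push on toward +x until there is a firm stop.

```bash
python3 -m pendant '[[[-0.0025,0,0,0,0,0,0],[-0.0025,0,0,0,0,0,0],[0,0,0,0,0,0,0]]]'; python3 -m pendant '[[[-0.0025,0,0,0,0,0,0],[-0.0025,0,0,0,0,0,0],[0,0,0,0,0,0,0]]]'; python3 st.py
```

```text
t: 11.25
tcp_pos: [0.5146, 0.1692, 0.0776]
tool_rot: [0.026, 1.0, -0.0, 0.0]
force: [-0.1, -0.2, 0.1]
finger_gap: 0.001
gripper_force: 0.0
t: 11.55
tcp_pos: [0.5189, 0.1689, 0.0776]
tool_rot: [0.026, 1.0, 0.0, 0.0]
force: [-0.6, -0.4, 0.1]
finger_gap: -0.002
gripper_force: 0.0
t 11.55 tcp [0.5189 0.1689 0.0776] ty [0.052 0.999 0.   ] tz [ 0.001  0.    -1.   ] F [-0.6 -0.4  0.1] gap -0.0023165737247235196
```

```bash
python3 -m pendant '[[[-0.0025,0,0,0,0,0,0],[0,0,0,0,0,0,0]]]'; python3 -m pendant '[[[-0.0025,0,0,0,0,0,0],[0,0,0,0,0,0,0]]]'; python3 - <<'E'
from station import eyes
from h import *
d=eyes.snapshot("scene")
c,a,m=blob(d,(292,176),19,lambda h:h[...,2]<60);v,u=np.nonzero(m);print(c,a,u.min(),u.max(),v.min(),v.max())
cv2.imwrite("pics/s4.png",cv2.resize(d["pixels"][120:240,230:350,::-1],(600,600),interpolation=cv2.INTER_CUBIC))
E
python3 st.py
```

```text
t: 11.75
tcp_pos: [0.5207, 0.1687, 0.0776]
tool_rot: [0.026, 1.0, 0.0, 0.0]
force: [-0.3, 0.4, 0.6]
finger_gap: 0.004
gripper_force: 0.1
t: 11.95
tcp_pos: [0.5217, 0.1686, 0.0775]
tool_rot: [0.026, 1.0, -0.0, -0.001]
force: [-2.2, 0.1, 0.8]
finger_gap: 0.0
gripper_force: 0.9
[285.36220472 165.22834646] 127 276 304 158 178
t 12.0 tcp [0.5217 0.1686 0.0775] ty [ 0.052  0.999 -0.   ] tz [-0.001 -0.    -1.   ] F [-2.1 -0.2  1.4] gap 0.005452451965604565
```

View pics/s4.png

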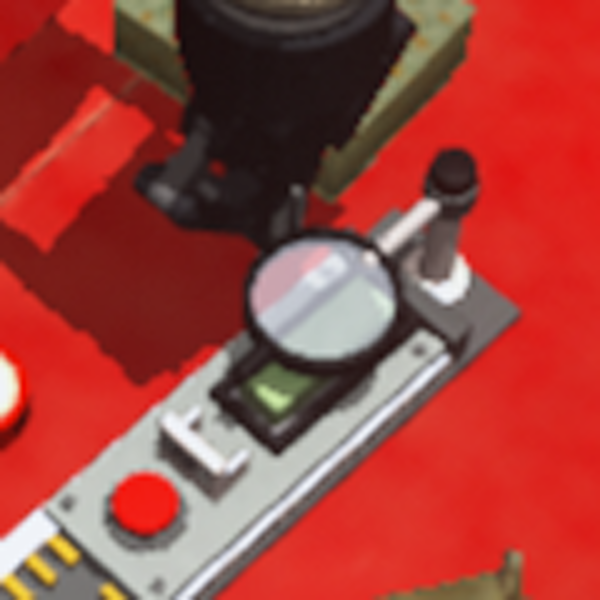

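The lens is at crop (323,300) with its arm along the rail, and the force has started to rise. One more firm nudge, then I retreat.

```bash
python3 -m pendant '[[[-0.0035,0,0,0,0,0,0],[0,0,0,0,0,0,0],[0,0,0,0,0,0,0]]]'; python3 -m pendant '[[[0.01,0,0,0,0,0,0],[0.03,0,0,0,0,0,0],[0.03,0,-0.03,0,0,0,0],[0,0,-0.05,0,0,0,0],[0.05,0,-0.03,0,0,0,0],[0,0.06,0,0,0,0,0],[0,0.06,0,0,0,0,0],[0,0.06,0,0,0,0,0],[0,0,0,0,0,0,0],[0,0,0,0,0,0,0]]]'; python3 - <<'E'
from station import eyes
from h import *
d=eyes.snapshot("scene");t=eyes.snapshot("top");ys=np.array([.0523,.9986]);xs=np.array([.9986,-.0523])
for n,d,b in(("scene",d,(258,220)),("top",t,(263,168))):
    P=cloud(d);xy=P[...,:2]-[.559,.2245];y=xy@ys;x=xy@xs
    q=(P[...,2]>.066)&(P[...,2]<.083)&(abs(x)<.06)&(y<-.042)&(y>-.118)&(d["depth"]>0)
    p=P[q];print(n,q.sum(),"lens centre",cv2.minEnclosingCircle(p[:,:2].astype(np.float32)))
    q=(P[...,2]>.086)&(P[...,2]<.1)&(np.hypot(x,y)<.03);print("knob",P[q].mean(0))
    c,a,m=blob(d,b,11,red);print("button",c,ray(d,c,.04)[0],np.median(P[m],0))
cv2.imwrite("pics/f.png",np.hstack([cv2.resize(k["pixels"][100:280,180:420,::-1],(400,300)) for k in(eyes.snapshot("scene"),t)]))
E
python3 st.py
```

```text
t: 12.3
tcp_pos: [0.5221, 0.1685, 0.0773]
tool_rot: [0.026, 1.0, -0.0, -0.003]
force: [-6.2, 0.7, 3.8]
finger_gap: 0.005
gripper_force: 3.0
t: 13.3
tcp_pos: [0.437, 0.3184, 0.1656]
tool_rot: [0.025, 1.0, 0.0, 0.001]
force: [-0.1, -0.4, -0.5]
finger_gap: -0.002
gripper_force: 0.0
scene 792 lens centre ((0.5605517625808716, 0.14618712663650513), 0.0385647788643837)
knob [0.56686233 0.22524593 0.09160899]
button [258.45925926 220.47407407] [0.55839075 0.05743213 0.04      ] [0.55857403 0.05791749 0.03995028]
top 767 lens centre ((0.561112642288208, 0.1462232917547226), 0.03756633773446083)
knob [0.56392877 0.22545026 0.09196504]
button [263.05454545 167.86363636] [0.55548898 0.05911028 0.04      ] [0.55555014 0.05912046 0.03936248]
t 13.45 tcp [0.4367 0.3161 0.1654] ty [ 0.054  0.999 -0.001] tz [-0.001 -0.001 -1.   ] F [-0.2 -0.2  0.7] gap -0.0021298114701552434
```

View pics/f.png

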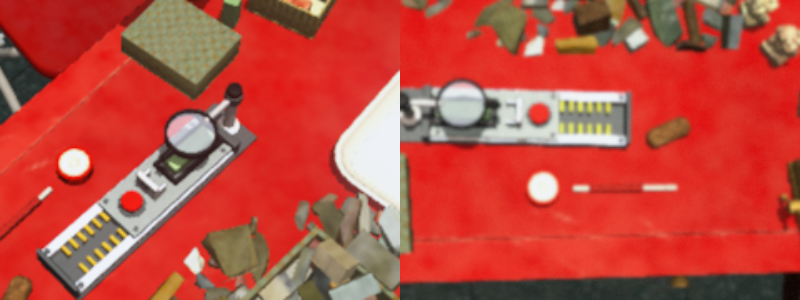

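The lens sits over the stone with its arm along the rail, the button is up at the stop, and the pot, graver and pebble are undisturbed. Handing in.

```bash
python3 -c "
from station import job;print(job.sign_off())"
```

```text
the job is handed in; nothing more can be done
None
```

I handed the job in at about 13.5 s, but the interface gave no verdict. By the last pictures, the carriage is at the far stop with the button up, the magnifier is over the stone in its nest, and the pot, graver and pebble are where they were.

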